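# Post the mended ring key through the one-way flap

### The job

Push the small round blue dish, with the mended ring key in it, along the lane and in through the hanging brass flap towards the cabinet, until it is wholly past the flap, then draw the fingers out so that the flap swings down and hangs shut behind it. Only push the dish so that it slides flat on the bench: never lift it off or tip it up. Leave the bell, the lamp base and the pad slick where they are.

Things in the scene. Friction and masses are not known exactly. Their poses are not given: they have to be found in the camera images.
- lane: Fixed feed lane with flap posts and walnut cabinet, one piece. Origin: on the bench (z=0), mid-lane, straight under the flap's hinge. +x is the feed direction (towards the cabinet), y across, z up. The lane floor is the bare bench. Two slippery white plastic rails, 12 mm tall, 10 mm thick, inner faces at y = +-47 mm, run straight from x = -70 to +130 mm. Yaw varies.
- lane_mouth (a point): Middle of the lane's flared mouth, on the bench, 115 mm before the hinge line. The flared rail ends (12 mm tall) narrow from about y = +-85 mm here to +-47 mm at 70 mm before the hinge line and steer the dish to the middle.
- bay (a point): Middle of the cabinet's foot bay at its front, on the bench, 130 mm past the hinge line. Bay 130 mm wide, 35 mm tall, 160 mm deep; the lane runs into it and the dish may enter it. Elsewhere the cabinet (260 mm wide, 186 mm tall, glass sliding panes) is closed.
- flap (a joint): Swing of the brass flap (smooth, slippery), rad: 0 = hanging straight down, shut (it stops there and cannot swing towards -x of the lane); grows as its lower edge swings in towards +x of the lane, to a stop at 1.45. It falls shut by its own weight (60 g); about 1 N pushes it open.
- flap_hinge (a point): Middle of the hinge axis, 78 mm above the bench, axis level along lane y. The flap is a brass U, 4 mm thick: a cross band 4 to 18 mm above the bench when shut (178 mm long, its part below the rail tops 90 mm), on two 9 mm wide arms, 160 mm apart, that hang from pins in two posts. Posts 84 mm tall, 18 mm long in x, inner faces at lane y = +-92 mm; no bar joins them at the hinge.
- hinge_line (a point): Same point as flap_hinge. The space above the band and between its arms is open to the sky, so upright fingers can follow the dish past the hinge line, the band swinging in ahead of them. The front of the fingers can go at most about 52 mm past the hinge line. Drawn back or up, they let the flap fall shut.
- flap_edge (a point): Middle of the flap's lower edge, 74 mm from the hinge axis. As the dish passes, the edge rides on its rim, and drops behind it once the dish's rear rim is about 40 mm or more past the hinge line.
- carrier: Round blue plastic dish, 70 mm across, 14 mm tall, 5 mm walls and floor, 110 to 225 g, loose on the bench before the lane's mouth; a nickel ring key is fixed in it below the rim. Origin: centre of its underside, z up; its yaw is of no account. Its centre must end at least 75 mm past the hinge line for the flap to hang shut. At rest it stays where it is left.
- bell: Bystander: grey plastic clarinet bell, standing on its flare, 78 mm across and 105 mm tall. Origin: centre of its underside.
- lamp_base: Bystander: small bronze alcohol lamp base, unlit, 72 mm across and 52 mm tall. Origin: centre of its underside.
- pad_slick: Bystander: flat steel pad slick lying on the bench, 153 mm long, 10 mm wide (26 mm disc at its +x end), 5 mm thick. Origin: under the middle of the handle.
Mind the look-alikes: they are no part of the job. There is more than one size of the carrier; the one meant has the size given above.

How it is judged:
By the outcome, as a careful person would: the job done as asked, in the order asked, and still so for the second after the job is handed in, with the robot touching nothing.
It also fails if it takes over 48 s, if anything falls off the work surface, if the arm or the gripper's body presses on something with over 40 N, if the wrist force passes 120 N, or if a joint passes its speed limit or range.

### The arm

A 7-joint arm with a two-finger parallel gripper is mounted at the origin on the work surface. World frame = base frame: x ahead of the robot, y to its left, z up, the work surface at z = 0. Lengths are in m, angles in rad, forces in N, time in s.
With the tool pointing down it reaches from about 0.425 to 0.875 m from the base axis. Payload 4.7 kg.
Tool frame: the origin (TCP) lies between the finger pads; the fingertips stand 17 mm ahead of it and the grasp point (between the pads) lies 2 mm behind it; z points along the fingers, x is the direction in which the jaws open and shut, and the axes are right-handed (so a half turn about z gives the same grasp; the last joint's range is limited). The gripper opens to 85 mm and grips with 20 to 120 N. Pads are 22 mm wide; open, the fingers measure 114 mm over their backs; the gripper's body (76 mm by 85 mm) begins 54 mm behind the grasp point. The pads swing forward as they close: fully open they stand 13 mm farther back than shut.
Start: joints at [-1.216, 0.321, -0.07, 1.45, 0.023, 1.371, -0.057], TCP at [0.217, 0.613, 0.248] pointing down, gripper open.
Joint ranges: [-2.86, 2.86], [-0.3, 2.09], [-1.38, 1.24], [0.06, 2.45], [-1.56, 4.7], [0.09, 2.05], [-2.69, 2.69]. Speed limits (rad/s): [2.57, 2.57, 3.14, 3.14, 3.14, 3.14, 3.14].

### API

Orientations are given as a rotation vector (axis times angle).
In Python, from cell import arm, viewer, hand_in gives the robot as it stands.
- The arm moves only by the tool drive_tool, never from a script. Its argument "commands" is a list that holds one entry, the list of rows, each a list of 5 numbers: the shift along the tool's x, y, z in mm, then the turn about the tool's z in degrees, then the gripper command: -1 is shut, 1 is fully open, values between are in proportion. In form: [[[tx, ty, tz, roll, claw], ...]]. A call has 1 to 20 rows; each row shifts and turns the commanded pose from where the row before left it, along the tool's axes as they then stand; what a row does not reach is not made up. A row lasts 1/12 s, in which the tool goes at most 41.7 mm and 7.16 degrees, less where a joint would pass 70% of its speed; a pose out of reach is approached as far as the arm can. A call is refused whole if a number of a shift passes 41.7 or a number of a turn 7.16, either way. A call with a gripper value outside its range is refused whole. The fingers move at their own pace and stop on an object; "squeeze" is the grip in N (left out, the last holds). Time passes only in rows, so rows that do not move let the fingers close. It gives the time, the measured TCP pose, the force and the opening at its end, in the units of the state.
- arm.get_obs(): the state, without advancing time (a new reading comes with each control period).
- viewer.camera(name): name is "side" or "top" or "wrist"; returns the picture (400x640x3 uint8, blue, green, red); there is no depth.
- viewer.calibration(name): a dict with "fov_y" (degrees; the focal length in pixels is half the picture's height over the tangent of half this angle, whatever the lens; pixels are square), "cx", "cy" (the principal point, pixels), "dist_coeffs" ([k1, k2, p1, p2, k3] as OpenCV has them; the pictures are not rectified), "position" and "rotation" of the camera in the world. Camera axes: x right, y up, looking along -z (the intrinsics and any distortion apply to the point x, -y, -z); pixel columns grow to the right and rows downward; lengths in m; the calibration is good to about 2 mm. A picture is of the moment at which its call begins: read the wrist's pose just before it. calibration takes no time and is no camera call; for the wrist camera it gives the pose at the moment of the call.
- hand_in(): hands the job in, once; it reports no verdict.
The state is a dict: "time": time; "joint_positions": joint angles; "qvel": joint speeds; "joint_efforts": joint torques, N m; "tcp_pos": TCP position; "tool_rot": TCP orientation; "contact_force": force on the tool from outside, world axes, zero at the start; "wrist_torque": the same for the moment, N m; "gripper_width": finger opening in m.
Only numpy, scipy, OpenCV 4.12 (cv2) and the standard library are available. Lean on these libraries where they do the work, as an engineer would, in place of code of your own. Each camera call takes 0.05 s, during which the arm holds its last target.

## Working session

There is one attempt and no reset: what is moved stays moved. The work goes in short steps, Python scripts to look and compute and a tool call to move; the robot and the scene stay as the last step left them, time stands still between calls to the robot, and variables do not carry over. Pictures are saved under pics/ and viewed, and the job is handed in when it is done.

Besides the shell and the picture viewer there is one more tool, called after "Emit:" in YAML: its name, and indented under it one key for each argument. drive_tool: Moves the arm, as the interface text tells. Its arguments: {"type":"object","properties":{"commands":{"type":"array","items":{"type":"array","items":{"type":"array","items":{"type":"number"}}}},"squeeze":{"type":"number"}},"required":["commands"]}

```bash
mkdir -p pics; cat > h.py <<'E'
import numpy as np, cv2
from cell import arm, viewer
def K(c):
    f=200/np.tan(np.radians(c["fov_y"])/2)
    return np.array([[f,0,c["cx"]],[0,f,c["cy"]],[0,0,1.]])
def R(c):
    r=np.array(c["rotation"],float)
    if r.shape==(3,): r=cv2.Rodrigues(r)[0]
    return r
def ray(c,uv,z):
    p=cv2.undistortPoints(np.array(uv,float).reshape(-1,1,2),K(c),np.array(c["dist_coeffs"],float)).reshape(-1,2)
    d=np.c_[p[:,0],-p[:,1],-np.ones(len(p))]@R(c).T
    o=np.array(c["position"],float)
    return o+d*((z-o[2])/d[:,2])[:,None]
def proj(c,P):
    q=(np.array(P,float).reshape(-1,3)-np.array(c["position"]))@R(c)
    q=q*[1,-1,-1]
    return cv2.projectPoints(q.reshape(-1,1,3),np.zeros(3),np.zeros(3),K(c),np.array(c["dist_coeffs"],float))[0].reshape(-1,2)
E
python3 - <<'E'
from h import *
print(arm.get_obs())
for n in("top","side"):
    cv2.imwrite(f"pics/{n}1.png",viewer.camera(n)); print(viewer.calibration(n))
E
```

```text
{'time': 0.0, 'joint_positions': array([-1.21589915,  0.32182372, -0.07009123,  1.45168834,  0.02261564,
        1.37082327, -0.05692591]), 'qvel': array([ 0.00055706, -0.00294598, -0.0010327 ,  0.00030172,  0.0002729 ,
       -0.0003833 , -0.00104321]), 'joint_efforts': array([ 4.11659603e-04, -4.93574309e+01, -3.81784346e-01, -3.14334011e+01,
        1.29936438e-02,  1.12824389e-02,  4.84920477e-07]), 'tcp_pos': array([0.21712781, 0.61211059, 0.24721638]), 'tool_rot': array([ 2.56496058e+00,  1.81188175e+00, -2.40035540e-03]), 'contact_force': array([-0.33678621, -0.83091221,  0.07645732]), 'wrist_torque': array([ 0.00754737,  0.02401724, -0.02378322]), 'gripper_width': 0.08515529501849936}
{'fov_y': 46.50808891381288, 'cx': 312.95390924081585, 'cy': 194.13853582403334, 'dist_coeffs': array([-0.12103513,  0.        ,  0.        ,  0.        ,  0.        ]), 'position': array([ 0.50301568, -0.05923131,  0.86472654]), 'rotation': array([ 0.05944105, -0.03794848, -1.57958552])}
{'fov_y': 55.09895414620533, 'cx': 321.77124479771544, 'cy': 196.65562082199222, 'dist_coeffs': array([-0.08503853,  0.        ,  0.        ,  0.        ,  0.        ]), 'position': array([ 0.72009564, -0.45128507,  0.55081649]), 'rotation': array([0.72756547, 0.1445497 , 0.40672571])}
```

View pics/top1.png

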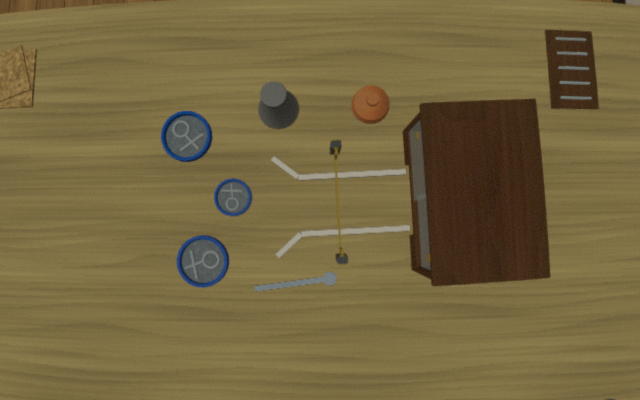

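View pics/side1.png

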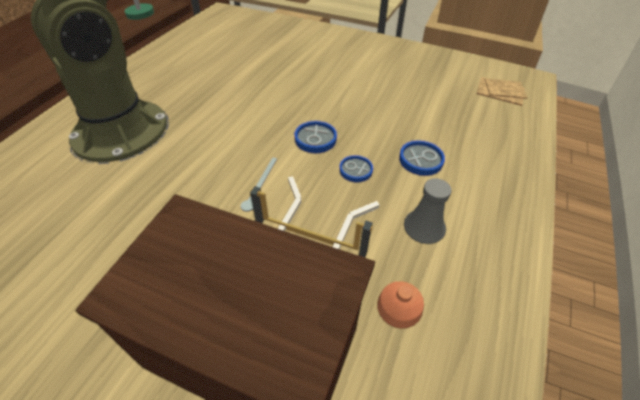

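Top view: three blue dishes at (186,136), (233,197) and (203,261); the middle one is smaller. The rails run right towards the cabinet, with flap posts at (336,147) and (342,258). The slick is at (295,284), the bell's foot at (280,109) and the lamp base at (371,104).

```bash
cat > m.py <<'E'
from h import *
def top():
    c=viewer.calibration("top"); im=viewer.camera("top"); return c,im
def blobs(mask,amin=60):
    cs,_=cv2.findContours(mask.astype(np.uint8),cv2.RETR_EXTERNAL,cv2.CHAIN_APPROX_NONE)
    return [k for k in cs if cv2.contourArea(k)>amin]
def dishes(c,im):
    hsv=cv2.cvtColor(im,cv2.COLOR_BGR2HSV)
    m=(hsv[...,0]>100)&(hsv[...,0]<130)&(hsv[...,1]>120)
    out=[]
    for k in blobs(m):
        P=ray(c,k.reshape(-1,2),0.014)
        (x,y),r=cv2.minEnclosingCircle(P[:,:2].astype(np.float32)*1000)
        out.append((x,y,2*r,k.reshape(-1,2).mean(0)))
    return out
E
python3 - <<'E'
from m import *
c,im=top()
for d in dishes(c,im): print("dish",np.round(d[0:3],1),d[3])
hsv=cv2.cvtColor(im,cv2.COLOR_BGR2HSV)
m=((hsv[...,1]<40)&(hsv[...,2]>150)).astype(np.uint8); m[:, :260]=0
for k in blobs(m):
    print("white",cv2.boundingRect(k),cv2.contourArea(k))
    (a,b,A,B)=cv2.boundingRect(k)
    # straight part: columns>305
    P=k.reshape(-1,2); P=P[(P[:,0]>306)&(P[:,0]<400)]
    if len(P)>20:
        W=ray(c,P,0.012)[:,:2].astype(np.float32)*1000
        l=cv2.fitLine(W,cv2.DIST_L2,0,.01,.01).ravel(); print(l,np.degrees(np.arctan2(l[1],l[0])))
for p,z in [((276,255),.012),((273,159),.012),((299,234),.012),((298,178),.012),((336,147),.084),((342,258),.084),((255,289),.005),((330,279),.005),((280,109),.0),((371,104),.02),((407,172),.012),((411,229),.012)]:
    print(p,np.round(ray(c,[p],z)[0]*1000,1))
big=cv2.resize(im[90:310,150:430],None,fx=2.8,fy=2.7,interpolation=cv2.INTER_CUBIC)
cv2.imwrite("pics/crop1.png",big)
E
```

```text
dish [434.9 157.2  95.4] [201.92307692 260.81818182]
dish [552.1 100.8  68.4] [232.44117647 196.92156863]
dish [667.4 189.9  96.8] [185.89285714 135.9       ]
white (277, 230, 61, 27) 208.5
[ 4.0301688e-02 -9.9918753e-01  4.8624213e+02 -6.4578468e+01] -87.690254
white (342, 226, 68, 8) 195.0
[ 4.3014083e-02 -9.9907446e-01  4.8982895e+02 -1.5162402e+02] -87.534706
white (338, 170, 68, 7) 188.5
[ 4.6430893e-02 -9.9892151e-01  5.9400403e+02 -1.4962465e+02] -87.338745
white (272, 157, 62, 22) 194.5
[ 4.9074557e-02 -9.9879509e-01  5.9011084e+02 -6.1938835e+01] -87.1871
(276, 255) [445.1  20.8  12. ]
(273, 159) [621.8  25.5  12. ]
(299, 234) [483.2 -21.6  12. ]
(298, 178) [586.  -20.5  12. ]
(336, 147) [631.  -88.5  84. ]
(342, 258) [444.2 -96.3  84. ]
(255, 289) [382.2  60.7   5. ]
(330, 279) [399.9 -77.6   5. ]
(280, 109) [718.8  13.3   0. ]
(371, 104) [ 721.4 -156.8   20. ]
(407, 172) [ 595.2 -221.8   12. ]
(411, 229) [ 490.2 -227.    12. ]
```

View pics/crop1.png

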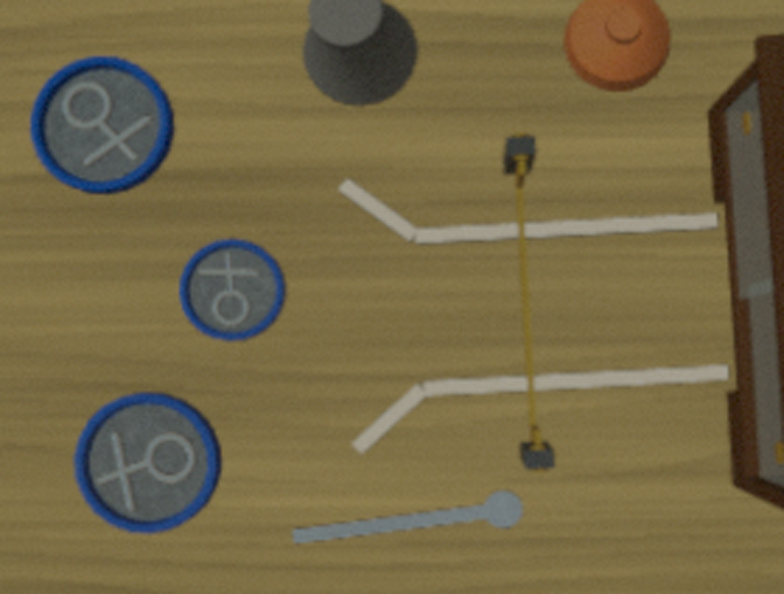

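The 70 mm carrier is the middle dish at (552,101) mm; the other two measure about 96 mm. The lane runs at about −87.4°, with the hinge near (538,−92). I'll turn the tool so that its +y is the feed direction and set the fingers about 24 mm apart, which gives a stable two-point push.

Emit:
drive_tool:
  commands:
    - [[0,0,0,6.8,-0.44],[0,0,0,6.8,-0.44],[0,0,0,6.8,-0.44],[0,0,0,6.8,-0.44],[0,0,0,6.8,-0.44],[0,0,0,6.8,-0.44],[0,0,0,6.8,-0.44],[0,0,0,6.8,-0.44],[0,0,0,6.8,-0.44],[0,0,0,6.8,-0.44],[0,0,0,0,-0.44],[0,0,0,0,-0.44]]

```text
time: 1.15
tcp_pos: [0.2171, 0.6125, 0.248]
tool_rot: [3.14, 0.073, -0.0]
contact_force: [-0.1, 0.4, 0.6]
gripper_width: 0.0241
```

Emit:
drive_tool:
  commands:
    - [[19,28,0,0,-0.44],[19,28,0,0,-0.44],[19,28,0,0,-0.44],[19,28,0,0,-0.44],[19,28,0,0,-0.44],[19,28,0,0,-0.44],[19,28,0,0,-0.44],[19,28,0,0,-0.44],[19,28,0,0,-0.44],[19,28,0,0,-0.44],[19,28,0,0,-0.44],[19,28,0,0,-0.44],[19,28,0,0,-0.44],[19,28,0,0,-0.44],[19,28,0,0,-0.44],[19,28,0,0,-0.44],[0,0,0,0,-0.44],[0,0,0,0,-0.44]]

```text
time: 2.65
tcp_pos: [0.5414, 0.1755, 0.2483]
tool_rot: [3.14, 0.064, 0.001]
contact_force: [-0.7, 0.3, -0.0]
gripper_width: 0.0237
```

```bash
python3 - <<'E'
from m import *
o=arm.get_obs();print(o['time'],o['tcp_pos'],o['contact_force'],o['gripper_width'],o['joint_positions']);T=cv2.Rodrigues(o['tool_rot'])[0];print(T.round(4))
c,im=top(); cv2.imwrite("pics/top2.png",im)
for d in dishes(c,im): print(np.round(d[:3],1))
cv2.imwrite("pics/w2.png",viewer.camera("wrist"))
E
```

```text
2.65 [0.54144096 0.17545691 0.24833861] [-0.6777038   0.31866621 -0.01462893] 0.02374412857444891 [-0.77266724  0.15241157  0.46012956  1.67330155 -0.06866099  1.33193556
 -0.26021208]
[[ 9.992e-01  4.070e-02  4.000e-04]
 [ 4.070e-02 -9.992e-01 -7.000e-04]
 [ 3.000e-04  7.000e-04 -1.000e+00]]
[434.7 157.3  95.3]
[552.2 100.9  68.2]
[667.4 189.9  96.8]
```

View pics/top2.png

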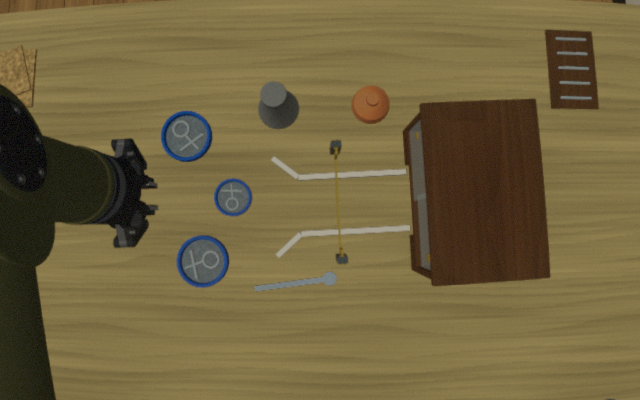

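View pics/w2.png

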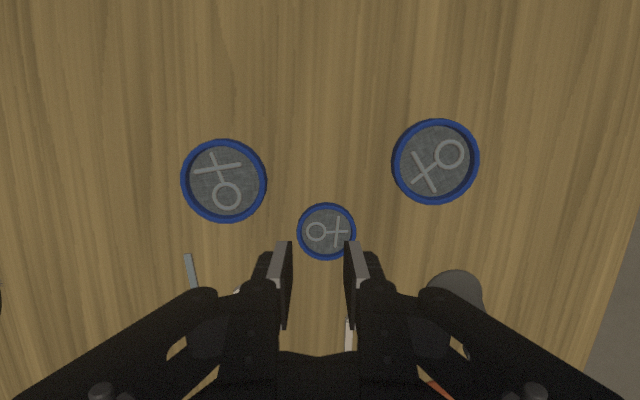

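Both views agree: the fingers are at (150,195) px in the top view, behind the small dish, and the gaps to the two big dishes are clear. Next I'll line up and go down.

Emit:
drive_tool:
  commands:
    - [[4,4,0,0,-0.44],[4,4,0,0,-0.44],[0,0,18,0,-0.44],[0,0,18,0,-0.44],[0,0,18,0,-0.44],[0,0,18,0,-0.44],[0,0,18,0,-0.44],[0,0,18,0,-0.44],[0,0,18,0,-0.44],[0,0,18,0,-0.44],[0,0,18,0,-0.44],[0,0,18,0,-0.44],[0,0,18,0,-0.44],[0,0,10,0,-0.44],[0,0,8,0,-0.44],[0,0,5,0,-0.44],[0,0,4,0,-0.44],[0,0,0,0,-0.44],[0,0,0,0,-0.44]]

```text
time: 4.33
tcp_pos: [0.5492, 0.1707, 0.0239]
tool_rot: [-3.14, -0.068, -0.001]
contact_force: [-0.8, 0.2, 0.7]
gripper_width: 0.0241
```

```bash
python3 - <<'E'
from m import *
o=arm.get_obs();print(o['time'],o['tcp_pos'],o['contact_force'],o['gripper_width'],o['joint_positions']);T=cv2.Rodrigues(o['tool_rot'])[0];print(T.round(4))
c,im=top(); cv2.imwrite("pics/top3.png",im)
for d in dishes(c,im): print(np.round(d[:3],1))
cv2.imwrite("pics/w3.png",viewer.camera("wrist"))
cv2.imwrite("pics/s3.png",viewer.camera("side"))
E
```

```text
4.3333 [0.54915014 0.17066371 0.02389104] [-0.79347127  0.22273997  0.6709008 ] 0.024083402468167613 [-0.70714725  0.39809017  0.42429956  1.87746383 -0.20417277  0.90734289
 -0.14269076]
[[ 9.991e-01  4.320e-02  9.000e-04]
 [ 4.320e-02 -9.991e-01  5.000e-04]
 [ 9.000e-04 -4.000e-04 -1.000e+00]]
[435.  157.3  95.5]
[552.1 100.8  68.4]
[667.4 189.8  97. ]
```

View pics/w3.png

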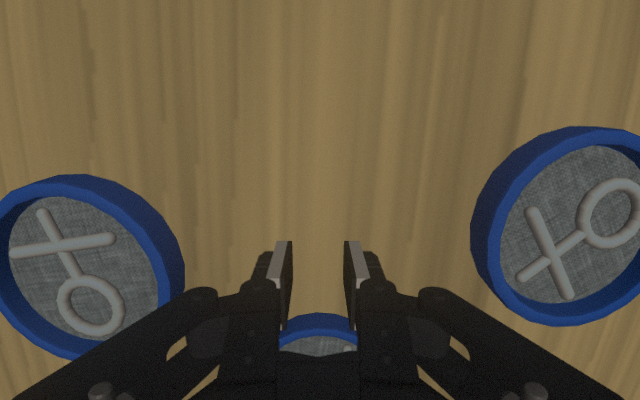

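View pics/s3.png

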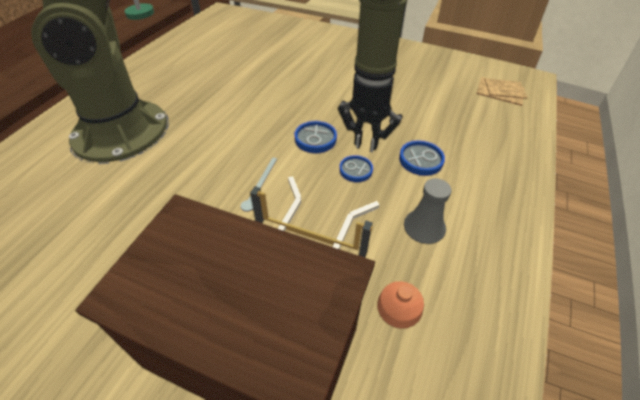

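Side and wrist views show the fingers down behind the small dish and centred on it, with about 25 mm to go. First I'll push slantwise to take out the 22 mm sideways offset.

Emit:
drive_tool:
  commands:
    - [[0,6,1,0,-0.44],[0,6,1,0,-0.44],[0,5,1,0,-0.44],[0,4,0,0,-0.44],[0,3,0,0,-0.44],[0,3,0,0,-0.44],[-1,5,0,0,-0.44],[-1,5,0,0,-0.44],[-1,5,0,0,-0.44],[-1,5,0,0,-0.44],[-1,5,0,0,-0.44],[-1,5,0,0,-0.44],[-1,5,0,0,-0.44],[-1,5,0,0,-0.44],[-1,5,0,0,-0.44],[-1,5,0,0,-0.44],[0,0,0,0,-0.44]]

```text
time: 5.9
tcp_pos: [0.5418, 0.0915, 0.0203]
tool_rot: [3.14, 0.065, -0.0]
contact_force: [-0.0, 0.0, -0.3]
gripper_width: 0.0239
```

```bash
cat > st.py <<'E'
from m import *
import sys
t=sys.argv[1]
o=arm.get_obs();print(o['time'],o['tcp_pos'],o['contact_force'],o['gripper_width'],o['tool_rot'],o['joint_positions'].round(2))
O=np.array([538.5,-92.4]);f=np.array([.045,-.999]);n=np.array([.999,.045])
L=lambda p:(round(float((p-O)@f),1),round(float((p-O)@n),1))
print("tcp lane",L(o['tcp_pos'][:2]*1000))
c,im=top(); cv2.imwrite(f"pics/top{t}.png",im)
for d in dishes(c,im): print(np.round(d[:3],1),L(np.array(d[:2])))
for v in sys.argv[2:]: cv2.imwrite(f"pics/{v}{t}.png",viewer.camera(v))
E
python3 st.py 4 wrist
```

```text
5.9 [0.54183795 0.09151151 0.02033005] [-0.01123595  0.03476069 -0.28673067] 0.02393727811405061 [ 3.14019562e+00  6.52998194e-02 -3.87175093e-04] [-0.61  0.36  0.46  1.94 -0.2   0.88 -0.01]
tcp lane (-183.6, 11.6)
[427.3 134.1  78.5] (-231.2, -100.9)
[542.2  46.8  68.3] (-138.9, 10.0)
[668.2 189.6  96.6] (-275.8, 142.3)
```

View pics/top4.png

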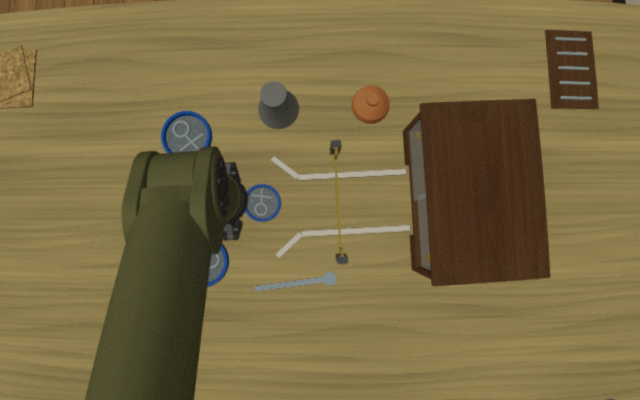

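Top view: the dish has slid to (263,203) px, at lane (−139, +10), and is held by both fingers. I'll go on into the mouth.

Emit:
drive_tool:
  commands:
    - [[-1.2,5,0,0,-0.44],[-1.2,5,0,0,-0.44],[-1.2,5,0,0,-0.44],[-1.2,5,0,0,-0.44],[-1.2,5,0,0,-0.44],[-1.2,5,0,0,-0.44],[-1.2,5,0,0,-0.44],[-1.2,5,0,0,-0.44],[-0.5,5,0,0,-0.44],[0,5,0,0,-0.44],[0,5,0,0,-0.44],[0,5,0,0,-0.44],[0,5,0,0,-0.44],[0,5,0,0,-0.44],[0,0,0,0,-0.44]]

```text
time: 7.25
tcp_pos: [0.535, 0.0211, 0.0203]
tool_rot: [3.14, 0.065, 0.0]
contact_force: [0.5, -0.3, 0.6]
gripper_width: 0.0242
```

```bash
python3 st.py 5 side
```

```text
7.25 [0.53501701 0.02112715 0.02031592] [ 0.50449409 -0.34636467  0.61124592] 0.024213861617406223 [3.13999134e+00 6.54466354e-02 2.15695624e-04] [-0.52  0.34  0.49  1.98 -0.2   0.87  0.12]
tcp lane (-113.6, 1.6)
[441.9 191.2  60.9] (-287.6, -83.7)
[535.  -23.5  67.6] (-69.0, -0.4)
[667.3 189.8  97.1] (-276.1, 141.4)
```

View pics/top5.png

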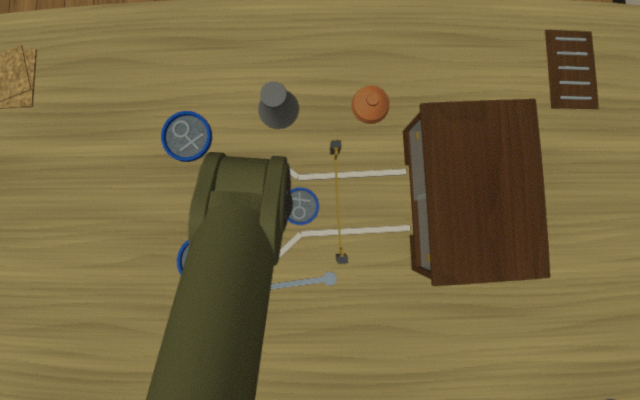

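View pics/side5.png

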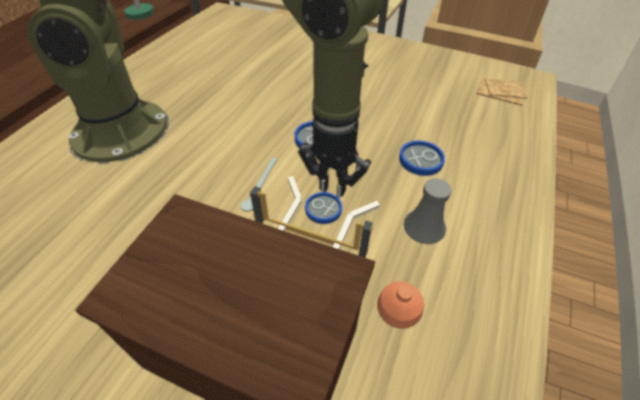

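The dish is in the mouth, at (301,206) px and centred in the lane (n≈0). I'll check the hinge line once more from the band before the final run.

```bash
python3 - <<'E'
from m import *
c=viewer.calibration("top"); im=cv2.imread("pics/top5.png")
hsv=cv2.cvtColor(im,cv2.COLOR_BGR2HSV).astype(int)
O=np.array([538.5,-92.4]);f=np.array([.045,-.999]);n=np.array([.999,.045])
pts=[]
for r in range(184,228,4):
    s=im[r,328:350].astype(int); w=s[:,2]-s[:,0]; w=w-np.median(w); w=np.clip(w-10,0,None)
    if w.sum()>0:
        u=328+(w*np.arange(22)).sum()/w.sum(); P=ray(c,[(u,r)],.018)[0]*1000
        pts.append((r,u,(P[:2]-O)@f,(P[:2]-O)@n))
print(np.round(pts,1))
m=(hsv[...,2]<70); m[:, :325]=0; m[:,350:]=0; m[:130]=0; m[270:]=0
for k in blobs(m,20): print(cv2.boundingRect(k), [np.round(((ray(c,[cv2.minEnclosingCircle(k)[0]],z)[0]*1000)[:2]-O)@np.c_[f,n],1) for z in(.05,.084)])
E
```

```text
[[ 1.840e+02  3.363e+02 -1.000e-01  3.520e+01]
 [ 1.880e+02  3.364e+02 -4.000e-01  2.790e+01]
 [ 1.920e+02  3.367e+02 -3.000e-01  2.060e+01]
 [ 1.960e+02  3.367e+02 -7.000e-01  1.330e+01]
 [ 2.000e+02  3.372e+02 -1.000e-01  6.000e+00]
 [ 2.040e+02  3.374e+02 -2.000e-01 -1.300e+00]
 [ 2.080e+02  3.378e+02  0.000e+00 -8.600e+00]
 [ 2.120e+02  3.378e+02 -3.000e-01 -1.590e+01]
 [ 2.160e+02  3.383e+02  2.000e-01 -2.320e+01]
 [ 2.200e+02  3.384e+02 -2.000e-01 -3.050e+01]
 [ 2.240e+02  3.385e+02 -3.000e-01 -3.770e+01]]
(330, 141, 11, 13) [array([ 0. , 98.2]), array([-1.4, 92.7])]
```

The hinge line checks out to under 1 mm. I'll push on until the dish is just under the flap, then check.

Emit:
drive_tool:
  commands:
    - [[-0.2,5,0,0,-0.44],[-0.2,5,0,0,-0.44],[-0.2,5,0,0,-0.44],[-0.2,5,0,0,-0.44],[-0.2,5,0,0,-0.44],[0,5,0,0,-0.44],[0,5,0,0,-0.44],[0,5,0,0,-0.44],[0,5,0,0,-0.44],[0,5,0,0,-0.44],[0,5,0,0,-0.44],[0,5,0,0,-0.44],[0,5,0,0,-0.44],[0,5,0,0,-0.44],[0,5,0,0,-0.44],[0,5,0,0,-0.44],[0,5,0,0,-0.44],[0,5,0,0,-0.44]]

```text
time: 8.85
tcp_pos: [0.5378, -0.0676, 0.0203]
tool_rot: [-3.141, -0.068, -0.0]
contact_force: [-0.3, 1.4, -1.2]
gripper_width: 0.0239
```

```bash
python3 st.py 6 side
```

```text
8.85 [ 0.53784017 -0.06761392  0.02031989] [-0.2945845   1.39260819 -1.1583926 ] 0.023851224599831432 [-3.14077298e+00 -6.79475731e-02 -2.14108465e-05] [-0.38  0.36  0.52  1.96 -0.23  0.88  0.31]
tcp lane (-24.8, 0.5)
[434.8 157.4  95.1] (-254.3, -92.3)
[667.4 189.9  96.8] (-276.3, 141.5)
```

View pics/top6.png

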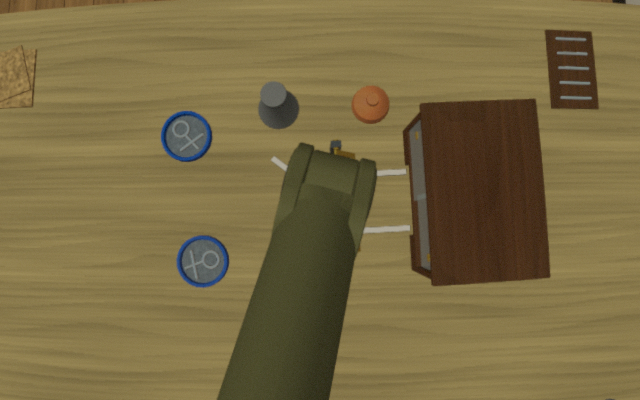

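View pics/side6.png

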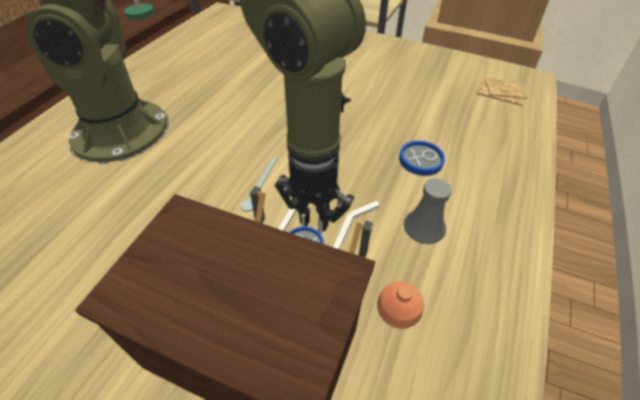

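The dish is under the flap and the flap has swung in; the force is about 1.4 N. I'll go on towards fingers' front ≈ +48 mm.

Emit:
drive_tool:
  commands:
    - [[0,5,0,0,-0.44],[0,5,0,0,-0.44],[0,5,0,0,-0.44],[0,5,0,0,-0.44],[0,5,0,0,-0.44],[0,5,0,0,-0.44],[0,5,0,0,-0.44],[0,5,0,0,-0.44],[0,5,0,0,-0.44],[0,5,0,0,-0.44],[0,3,0,0,-0.44],[0,3,0,0,-0.44],[0,0,0,0,-0.44]]

```text
time: 10.03
tcp_pos: [0.5403, -0.1239, 0.0204]
tool_rot: [3.14, 0.067, 0.0]
contact_force: [-0.1, -0.2, 0.6]
gripper_width: 0.0238
```

```bash
python3 st.py 7 side wrist
```

```text
10.0333 [ 0.54027023 -0.12393167  0.02036312] [-0.07685976 -0.21848956  0.56824763] 0.0238124335957872 [3.14045978e+00 6.66798012e-02 3.10449881e-04] [-0.28  0.38  0.54  1.93 -0.25  0.89  0.42]
tcp lane (31.6, 0.3)
[434.9 157.2  95.4] (-254.0, -92.3)
[668.2 189.6  96.6] (-275.8, 142.3)
```

View pics/wrist7.png

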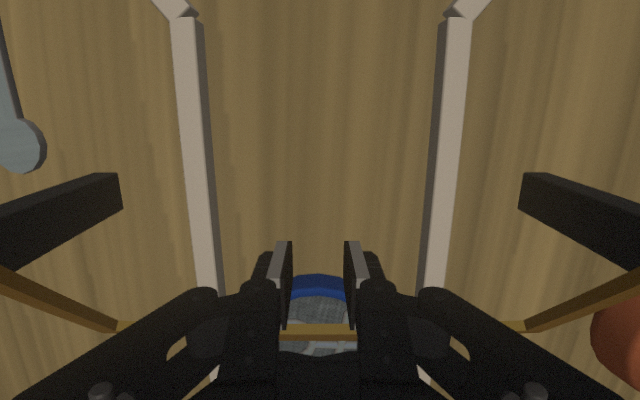

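View pics/side7.png

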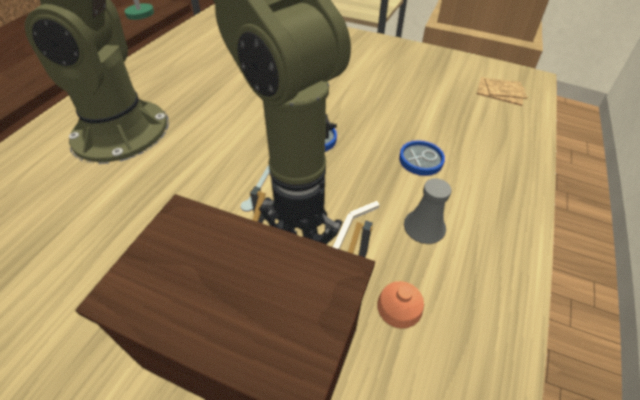

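Wrist view: the dish's rear rim, at (320,288), lies against the fingers, the band at (318,332) is held ahead of them, and the posts and arms are clear on both sides. The dish's centre is at about +76 mm; a further 7 mm, slowly, gives margin.

Emit:
drive_tool:
  commands:
    - [[0,2,0,0,-0.44],[0,2,0,0,-0.44],[0,2,0,0,-0.44],[0,1,0,0,-0.44],[0,0,0,0,-0.44],[0,0,0,0,-0.44]]

```text
time: 10.68
tcp_pos: [0.5405, -0.1276, 0.0205]
tool_rot: [-3.137, -0.07, 0.001]
contact_force: [-2.0, 6.9, 3.9]
gripper_width: 0.0237
```

```bash
python3 st.py 8 wrist
```

```text
10.6833 [ 0.54049997 -0.12757708  0.02045234] [-2.00024082  6.90248618  3.89657964] 0.023653562162008528 [-3.13734617e+00 -7.00349015e-02  1.47377077e-03] [-0.27  0.38  0.54  1.93 -0.25  0.9   0.43]
tcp lane (35.2, 0.4)
[434.9 157.5  95.1] (-254.3, -92.2)
[667.4 189.9  96.8] (-276.2, 141.5)
```

View pics/wrist8.png

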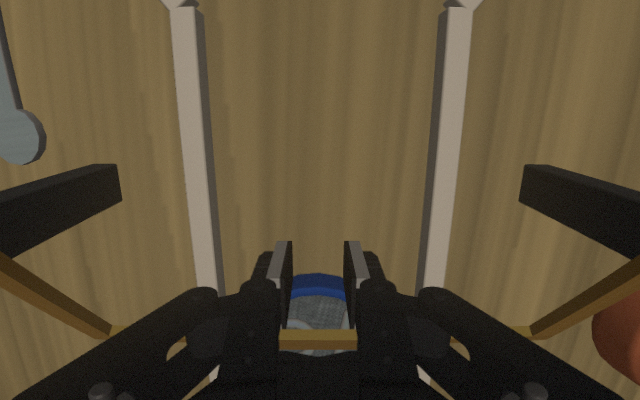

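The force rose to 7 N: the flap has met the hand, so I won't push further. I'll measure the dish's rear rim in the wrist view.

```bash
python3 - <<'E'
from m import *
c=viewer.calibration("wrist"); im=cv2.imread("pics/wrist8.png")
O=np.array([538.5,-92.4]);f=np.array([.045,-.999]);n=np.array([.999,.045])
col=im[255:310,318].astype(int); print([(255+i,*v) for i,v in enumerate(col) if 265<255+i<305][::2])
hsv=cv2.cvtColor(im,cv2.COLOR_BGR2HSV)
m=(hsv[...,0]>100)&(hsv[...,0]<130)&(hsv[...,1]>120); m=m[:, 300:340]
r=np.where(m.any(1))[0]; print(r.min(),r.max())
for z in (0,.014): 
  for v in (r.min(),r.max()): print(z,v,np.round((ray(c,[(318,v)],z)[0][:2]*1000-O)@np.c_[f,n],1))
E
```

```text
[(266, np.int64(66), np.int64(98), np.int64(115)), (268, np.int64(66), np.int64(97), np.int64(117)), (270, np.int64(70), np.int64(100), np.int64(116)), (272, np.int64(61), np.int64(80), np.int64(92)), (274, np.int64(67), np.int64(38), np.int64(28)), (276, np.int64(68), np.int64(38), np.int64(30)), (278, np.int64(64), np.int64(32), np.int64(20)), (280, np.int64(70), np.int64(42), np.int64(32)), (282, np.int64(72), np.int64(44), np.int64(29)), (284, np.int64(76), np.int64(46), np.int64(35)), (286, np.int64(88), np.int64(49), np.int64(33)), (288, np.int64(104), np.int64(58), np.int64(35)), (290, np.int64(103), np.int64(59), np.int64(38)), (292, np.int64(96), np.int64(54), np.int64(37)), (294, np.int64(83), np.int64(50), np.int64(35)), (296, np.int64(74), np.int64(76), np.int64(75)), (298, np.int64(66), np.int64(70), np.int64(67)), (300, np.int64(67), np.int64(70), np.int64(66)), (302, np.int64(68), np.int64(70), np.int64(71)), (304, np.int64(70), np.int64(72), np.int64(70))]
274 394
0 274 [46.2  0. ]
0 394 [122.4   0. ]
0.014 274 [38.6  0. ]
0.014 394 [107.5   0. ]
```

The foot of the rear rim is at +46 mm, so the centre is at about +81 mm, past the 75 needed. Now I'll draw the fingers straight back out.

Emit:
drive_tool:
  commands:
    - [[0,-4,0,0,-0.44],[0,-4,0,0,-0.44],[0,-4,0,0,-0.44],[0,-4,0,0,-0.44],[0,-4,0,0,-0.44],[0,-4,0,0,-0.44],[0,-5,0,0,-0.44],[0,-5,0,0,-0.44],[0,-5,0,0,-0.44],[0,-5,0,0,-0.44],[0,-5,0,0,-0.44],[0,-5,0,0,-0.44],[0,-5,0,0,-0.44],[0,-5,0,0,-0.44],[0,-8,0,0,-0.44],[0,-8,0,0,-0.44],[0,-8,0,0,-0.44],[0,-8,0,0,-0.44],[0,-8,0,0,-0.44],[0,0,0,0,-0.44]]

```text
time: 12.45
tcp_pos: [0.536, -0.0236, 0.0202]
tool_rot: [-3.14, -0.072, 0.0]
contact_force: [0.4, 0.2, -0.2]
gripper_width: 0.0242
```

Emit:
drive_tool:
  commands:
    - [[0,0,-15,0,-0.44],[0,0,-20,0,-0.44],[0,-5,-25,0,-0.44],[0,-10,-25,0,-0.44],[0,-20,-25,0,-0.44],[0,-20,-25,0,-0.44],[0,-25,-25,0,-0.44],[0,-25,-25,0,-0.44],[0,-25,-15,0,-0.44],[0,-25,0,0,-0.44],[0,-25,0,0,-0.44],[0,-25,0,0,-0.44],[0,-25,0,0,-0.44],[0,0,0,0,-0.44]]

```text
time: 13.62
tcp_pos: [0.5247, 0.2101, 0.22]
tool_rot: [-3.138, -0.08, 0.001]
contact_force: [-0.5, 0.9, 1.3]
gripper_width: 0.0233
```

```bash
python3 st.py 9 side wrist
```

```text
13.6167 [0.5246917  0.21006568 0.21999253] [-0.46644469  0.89553399  1.27459782] 0.02328476940022449 [-3.13782782e+00 -7.99381399e-02  8.76105944e-04] [-0.77  0.16  0.38  1.72 -0.06  1.28 -0.32]
tcp lane (-302.8, -0.2)
[434.9 157.5  95.1] (-254.3, -92.2)
[ 540.2 -171.4   68.1] (79.0, -1.9)
[667.4 189.9  96.8] (-276.2, 141.5)
```

View pics/top9.png

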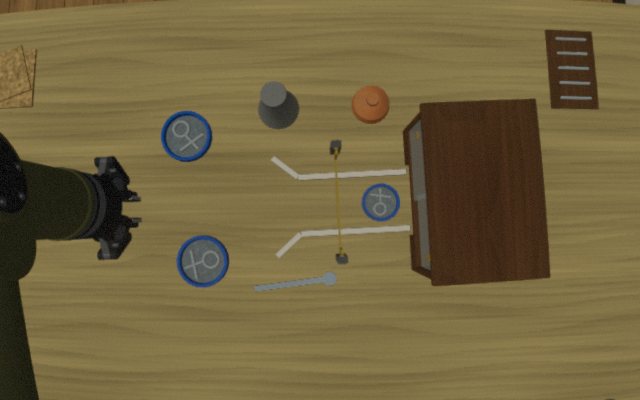

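View pics/side9.png

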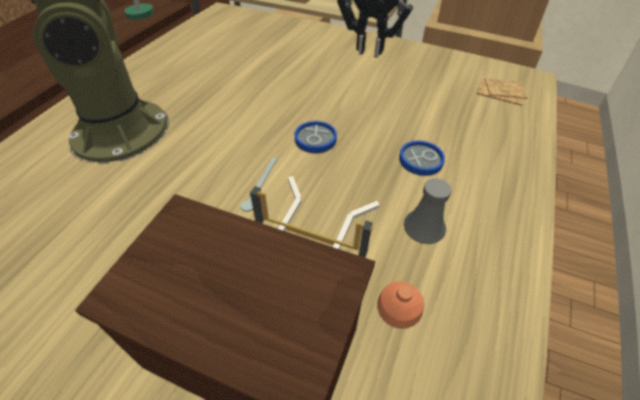

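Top view: the dish is at (381,202) px, +79 mm past the hinge, and the band is again a thin line between the posts. I'll compare this with the first pictures and then hand in.

```bash
python3 - <<'E'
from m import *
a=cv2.imread("pics/top1.png");b=cv2.imread("pics/top9.png")
d=(cv2.GaussianBlur(cv2.absdiff(a,b),(3,3),0).max(2)>30)
for k in blobs(d,8): print("top diff",cv2.boundingRect(k))
a=cv2.imread("pics/side1.png");b=cv2.imread("pics/side9.png")
d=(cv2.GaussianBlur(cv2.absdiff(a,b),(3,3),0).max(2)>30)
for k in blobs(d,8): print("side diff",cv2.boundingRect(k))
E
```

```text
top diff (362, 183, 38, 39)
top diff (214, 178, 39, 39)
top diff (0, 133, 142, 267)
side diff (339, 155, 35, 29)
side diff (122, 58, 6, 10)
side diff (54, 57, 4, 7)
side diff (110, 40, 6, 12)
side diff (46, 23, 5, 9)
side diff (81, 15, 17, 16)
side diff (84, 9, 26, 28)
side diff (402, 4, 12, 17)
side diff (69, 4, 14, 4)
side diff (373, 0, 29, 58)
side diff (336, 0, 46, 55)
side diff (68, 0, 26, 2)
```

Emit:
drive_tool:
  commands:
    - [[0,0,0,0,-0.44],[0,0,0,0,-0.44],[0,0,0,0,-0.44],[0,0,0,0,-0.44]]

```text
time: 14.1
tcp_pos: [0.5263, 0.2027, 0.2205]
tool_rot: [-3.141, -0.066, -0.0]
contact_force: [-1.4, -0.1, 0.5]
gripper_width: 0.0243
```

The only differences from the first pictures are the dish and the arm. The flap and the bystanders look the same as before.

```bash
python3 -c "
from cell import hand_in
print(hand_in())"
```

```text
the job is handed in; nothing more can be done
None
```

The job is done and handed in at about 14 s. I pushed the 70 mm blue dish flat along the lane and in under the flap, using the fingertips set 24 mm apart. I then drew the fingers straight back and raised them clear.

- **Dish:** its centre stands about 79 mm past the hinge line and 2 mm off mid-lane. It needed at least 75 mm, so the margin is about 4 mm, with the camera calibration good to about 2 mm.
- **Flap:** it hangs shut behind the dish. Comparing the first and last top and side pictures showed no difference at the flap.
- **Bystanders:** the bell, the lamp base, the pad slick and the two larger dishes have not moved. Only the dish and the arm changed between the pictures.
- **A departure from plan:** I meant to push about 3.5 mm further, but the force rose to about 8 N when the raised flap seemed to meet the hand, so I stopped there. The wrist view just before I drew back put the dish's centre at about 81 mm, and the last top view put it at 79 mm. Both are past the limit.

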